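# Change the specimen slip in the stage clip and stack the checked boxes

## Robot

A 6-joint arm with a two-finger parallel gripper is mounted at the origin on the work surface. World frame = base frame: x ahead of the robot, y to its left, z up, the work surface at z = 0. Lengths are in m, angles in degrees, forces in N, time in s.
With the tool pointing down it reaches from about 0.375 to 0.75 m from the base axis. Payload 9 kg.
Tool frame: the origin (TCP) lies where the fingers leave the gripper's body, on its centre line; the fingertips stand 73 mm ahead of it and the grasp point (between the pads) lies 54 mm ahead of it (robot.tip_reach is the distance from the TCP to the fingertips, in m); z points along the fingers, y is the direction in which the jaws open and shut (so a half turn about z gives the same grasp; the last joint's range is limited). The gripper opens to 85 mm and grips with 20 to 120 N. Pads are 22 mm wide; open, the fingers measure 114 mm over their backs; the gripper's body (76 mm by 85 mm) begins 54 mm behind the grasp point. The pads swing forward as they close: fully open they stand 13 mm farther back than shut.
Start: joints at [62.47, 5.964, 5.575, 89.605, 0, 77.527], TCP at [0.156, 0.579, 0.304] pointing down, gripper open.
Joint ranges: [-171.21, 171.21], [-48.23, 106.86], [-62.78, 66.21], [-105.2, 120.99], [-86.42, 89.51], [-180, 180]. Speed limits (degrees/s): [127.2, 127.2, 147.25, 180, 180, 180].

## Interface

Orientations are given as [roll, pitch, yaw] about the fixed x, y, z axes, in that order (R = Rz(yaw) Ry(pitch) Rx(roll)).
In Python, from plant import robot gives the robot as it stands. Calls block until the motion is done:
- robot.move_pose(position, orientation): joint-space move of the TCP to a pose.
- robot.line_to(position, vel=0.15, rotation=None, guard=None): straight line of the TCP; rotation=None keeps the orientation; vel is the mean speed in m/s. With guard (N) it stops when the force on the tool has changed by that much, and returns True; else False.
- robot.goto_joints(angles): joint-space move.
- robot.set_gripper(opening): finger opening in m; the grip force is fixed at half the most; returns when the fingers have stopped.
- robot.pause(seconds).
- robot.ik(position, orientation): joint angles nearest the present ones, or None.
- robot.observe(): the state.
- robot.grab_frame(name): name is "scene" or "top"; returns the picture (400x640x3 uint8, blue, green, red); there is no depth.
- robot.get_calibration(name): a dict with "vertical_fov" (degrees; the focal length in pixels is half the picture's height over the tangent of half this angle, whatever the lens; pixels are square), "cx", "cy" (the principal point, pixels), "rvec" (rotation vector, rad) and "tvec" (3), from world to camera coordinates, as OpenCV has them. Camera axes: x right, y down, z forward; pixel columns grow to the right and rows downward; lengths in m; the calibration is good to about 2 mm. A picture is of the moment at which its call begins. get_calibration takes no time and is no camera call.
A pose or a line that the arm cannot do raises robot.IKError and nothing moves.
- robot.job_done(): hands the job in, once; it reports no verdict.
The state is a dict: "time": time; "q": joint angles; "qvel": joint speeds; "joint_torque": joint torques, N m; "tool_pos": TCP position; "tcp_rot": TCP orientation; "ft_force": force on the tool from outside, world axes, zero at the start; "torque": the same for the moment, N m; "gripper_width": finger opening in m.
Only numpy, scipy, OpenCV 4.12 (cv2) and the standard library are available. Lean on these libraries where they do the work, as an engineer would, in place of code of your own. Each camera call takes 0.05 s, during which the arm holds its last target.

## Task

The bamboo slip in the stage clip has been checked: draw the clip's sprung arm back until it stays, take that slip out, put the other slip in its place, centred over the round window, its long side against the fixed steel edge, and only then let the arm spring back on to it so that it is held flush. Stack all the closed boxes in one column, upright, squarely and in line with the small dark board of the same outline, and lay the checked slip flat on the middle of the top box. Leave the pot, jar and steel rule alone.

Things in the scene. Friction and masses are not known exactly. Their poses are not given: they have to be found in the camera images.
- stage: fixed grey viewing stage, a plate 170 (x) x 220 (y) mm, its top 24 mm above its origin (centre of the underside). Its fixed edge is a steel bar 110 mm long (along y, centred at y = 0), standing 7 mm above the plate, 12 mm thick; the face that slips are set against is at x = +70 mm and looks to -x
- seat (a point): point on the stage's plate (24 mm above the stage's origin), at the stage's x = +48, y = 0, in the middle of the white round window, axes as the stage: a slip set fully against the fixed edge and centred has its origin here, its length along y
- clip_pivot (a point): upright hinge axis of the clip arm, on the plate's top, at the stage's x = -25, y = -85 mm
- clip_post (a point): centre of the clip arm's upright black finger post, 12 mm across, 118.7 mm from the pivot axis; the post's top is 42 mm above the plate, this point too (so it marks the post's top). The arm is a curved steel rod 9 mm thick lying 2 to 11 mm above the plate; its round pad (16 mm across, 95 mm from the pivot) presses the slip's long side in the middle. To draw it back, take the post from above and move it about the pivot, away from the fixed edge
- clip_arm (a joint): angle of the clip arm, rad, anticlockwise from above positive: 0 = fully forward (nothing in the clip), about 0.12 = pressing on a slip that lies against the edge, 0.62 = fully back (stop). Over-centre spring: below 0.36 it springs forward (about 2.5 N at the post when on a slip), above 0.36 it springs back and stays at 0.62 (about 2.5 N at the post to start it forward). It is damped (0.2 N m s/rad)
- slip_checked: the checked slip, in the stage clip at the start: a plywood plate 44 (x) x 100 (y) x 10 (z) mm, with a piece of split bamboo 20 (x) x 60 (y) x 20 mm high glued along its middle (top at 30 mm), to be gripped across its 20 mm width; about 45 g. Origin: centre of the plate's underside; y along its length, z up. Either end may point either way
- slip_next: the next slip, lying on the bench at the start: a plywood plate 44 (x) x 100 (y) x 10 (z) mm, with a piece of split bamboo 20 (x) x 60 (y) x 20 mm high glued along its middle (top at 30 mm), to be gripped across its 20 mm width; about 45 g. Origin: centre of the plate's underside; y along its length, z up. Either end may point either way
- board: fixed flat dark board, 54 (x) x 100 (y) x 8 (z) mm, on which the column stands. Origin: centre of its underside; y along its length
- box1: closed pale wooden box, 54 (x) x 100 (y) x 36 (z) mm, about 140 g, brass tab on one long side; all boxes are alike. Origin: centre of its underside; y along its length, z up through the lid. Three or all four boxes are present (None = absent)
- box2: closed pale wooden box, 54 (x) x 100 (y) x 36 (z) mm, about 140 g, brass tab on one long side; all boxes are alike. Origin: centre of its underside; y along its length, z up through the lid. Three or all four boxes are present (None = absent)
- box3: closed pale wooden box, 54 (x) x 100 (y) x 36 (z) mm, about 140 g, brass tab on one long side; all boxes are alike. Origin: centre of its underside; y along its length, z up through the lid. Three or all four boxes are present (None = absent)
- box4: closed pale wooden box, 54 (x) x 100 (y) x 36 (z) mm, about 140 g, brass tab on one long side; all boxes are alike. Origin: centre of its underside; y along its length, z up through the lid. Three or all four boxes are present (None = absent)
- pot: bystander: brown cup 68 mm across, 85 mm high; origin under its centre
- jar: bystander: amber jar 56 mm across, 70 mm high; origin under its centre
- rule: bystander: flat steel rule 30 x 220 x 6 mm; origin under its centre, y along its length
Things that resemble listed ones, but are neither listed nor needed, are in the scene too. What is shaped like the box2 but blue, purple or turquoise is not meant.

How it is judged:
By the outcome, as a careful person would: the job done as asked, in the order asked, and still so for the second after the job is handed in, with the robot touching nothing.
Of box1, box2, box3, box4 only 3 to 4 are there at a start; the rules pass over those that are not, and their reading is None.
At some moment in a run one of slip_next may be knocked a few centimetres aside while the robot is not near it.
Once in a run the grip may slacken for a moment while it holds something.
It also fails if it takes over 208 s, if anything falls off the work surface, if the arm or the gripper's body presses on something with over 40 N, if the wrist force passes 120 N, or if a joint passes its speed limit or range.

## Working session

There is one attempt and no reset: what is moved stays moved. The work goes in short steps, each a Python script; the robot and the scene stay as the last script left them, time stands still between calls to the robot, and variables do not carry over. Pictures are saved under pics/ and viewed, and the job is handed in when it is done.

```bash
mkdir -p pics; ls
python3 - <<'E'
from plant import robot
import cv2
for n in ("scene","top"):
    im=robot.grab_frame(n); cv2.imwrite(f"pics/{n}0.png",im); print(n,{k:v for k,v in robot.get_calibration(n).items()})
o=robot.observe(); print(o["time"],o["tool_pos"],o["tcp_rot"],o["gripper_width"])
E
```

```text
pics
scene {'vertical_fov': 42.33089829571046, 'cx': 325.81078724547086, 'cy': 201.27351413276315, 'rvec': array([ 1.62842652,  1.69501863, -0.87151099]), 'tvec': array([ 0.05273888, -0.23585346,  2.00232458])}
top {'vertical_fov': 43.9251178813493, 'cx': 311.34065010928197, 'cy': 206.53293527298328, 'rvec': array([ 2.15119975, -2.17822919,  0.0859708 ]), 'tvec': array([-0.02944372,  0.53332481,  1.39053936])}
0.1 [0.15576465 0.57920124 0.30318482] [-1.79931291e+02 -1.48146941e-02  1.64942500e+02] 0.08572228897029281
```

View pics/scene0.png

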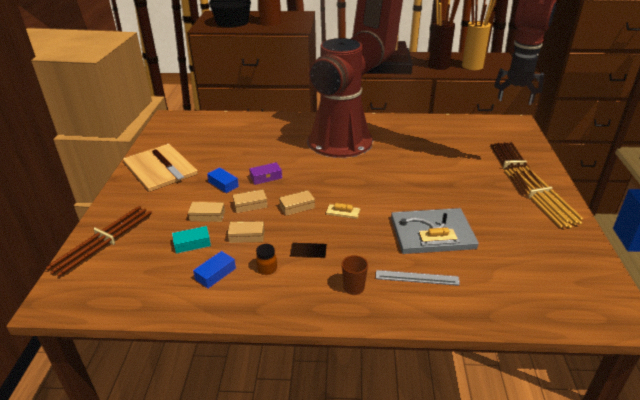

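View pics/top0.png

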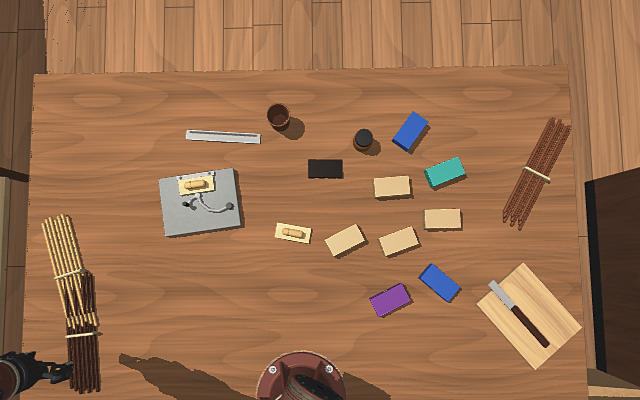

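The scene picture shows four pale boxes (near 206,211; 250,201; 297,203; 246,231), the slip_next at (343,210) and the stage at (434,231). The top picture shows the same boxes at (393,187), (442,219), (345,240) and (399,241), with the dark board at (325,169), slip_next at (293,233) and the checked slip at (197,184). The blue, purple and turquoise boxes are decoys. Next I'll write helpers and zoom in.

```bash
cat > h.py <<'E'
import numpy as np, cv2
from plant import robot
def cam(n):
    c=robot.get_calibration(n); f=200/np.tan(np.radians(c["vertical_fov"]/2))
    K=np.array([[f,0,c["cx"]],[0,f,c["cy"]],[0,0,1]]); R=cv2.Rodrigues(np.array(c["rvec"]))[0]
    return K,R,np.array(c["tvec"])
def px2w(n,uv,z):
    K,R,t=cam(n); uv=np.atleast_2d(uv).astype(float)
    d=(np.c_[uv,np.ones(len(uv))]@np.linalg.inv(K).T)@R; o=-R.T@t
    s=(z-o[2])/d[:,2]; return o+d*s[:,None]
def w2px(n,P):
    K,R,t=cam(n); return cv2.projectPoints(np.atleast_2d(P).astype(float),cv2.Rodrigues(R)[0],t,K,None)[0][:,0]
def crop(im,x0,y0,x1,y1,s,name):
    cv2.imwrite("pics/"+name,cv2.resize(im[y0:y1,x0:x1],None,fx=s,fy=s,interpolation=cv2.INTER_CUBIC))
def rect(cnt_w):
    """world-plane min-area rect: centre, long, short, yaw(deg) of long axis minus y axis"""
    (c,(a,b),_)=r=cv2.minAreaRect((cnt_w[:,:2]*1000).astype(np.float32))
    p=cv2.boxPoints(r); e=[p[1]-p[0],p[2]-p[1]]; e=max(e,key=np.linalg.norm)
    yaw=(np.degrees(np.arctan2(e[1],e[0]))-90+90)%180-90
    return np.array(c)/1000,max(a,b),min(a,b),yaw
def blobs(n,im,lo,hi,z,amin=60,roi=None):
    hsv=cv2.cvtColor(im,cv2.COLOR_BGR2HSV); m=cv2.inRange(hsv,np.array(lo),np.array(hi))
    out=[]
    for c in cv2.findContours(m,cv2.RETR_EXTERNAL,cv2.CHAIN_APPROX_NONE)[0]:
        if cv2.contourArea(c)<amin: continue
        uv=c[:,0].mean(0)
        if roi and not(roi[0]<uv[0]<roi[2] and roi[1]<uv[1]<roi[3]): continue
        out.append((uv.round(),)+rect(px2w(n,c[:,0],z)))
    return out
E
python3 - <<'E'
from h import *
im=cv2.imread("pics/top0.png"); s=cv2.imread("pics/scene0.png")
crop(im,150,100,470,310,2.5,"t1.png"); crop(im,150,155,330,260,4.4,"t2.png"); crop(s,320,180,500,300,4.4,"s2.png")
hsv=cv2.cvtColor(im,cv2.COLOR_BGR2HSV)
for uv in [(393,187),(442,219),(345,240),(399,241),(325,169),(283,230),(190,190),(197,184),(220,220),(300,260),(340,205),(420,260)]: print(uv,hsv[uv[1],uv[0]])
E
```

```text
(393, 187) [ 18  94 227]
(442, 219) [ 18  96 226]
(345, 240) [ 19  88 231]
(399, 241) [ 18  94 228]
(325, 169) [ 7 46 50]
(283, 230) [ 18 126 229]
(190, 190) [ 17  97 126]
(197, 184) [ 20 110 238]
(220, 220) [ 30  11 169]
(300, 260) [ 13 139 156]
(340, 205) [ 13 132 160]
(420, 260) [ 13 136 161]
```

View pics/t2.png

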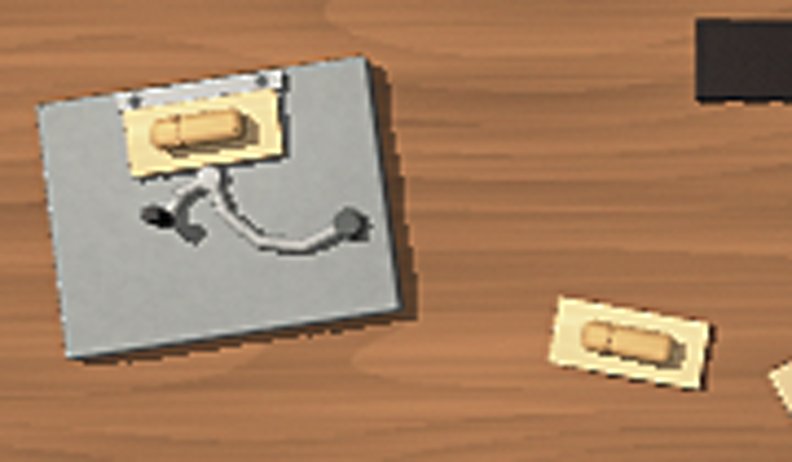

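View pics/s2.png

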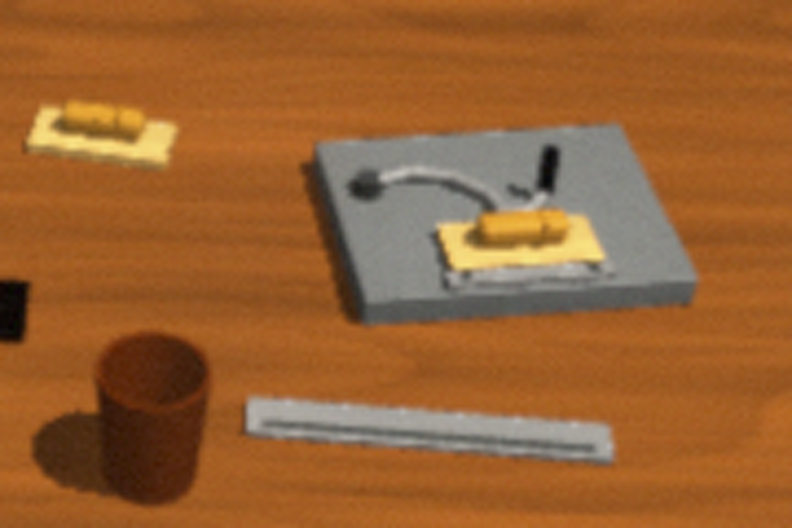

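View pics/t1.png

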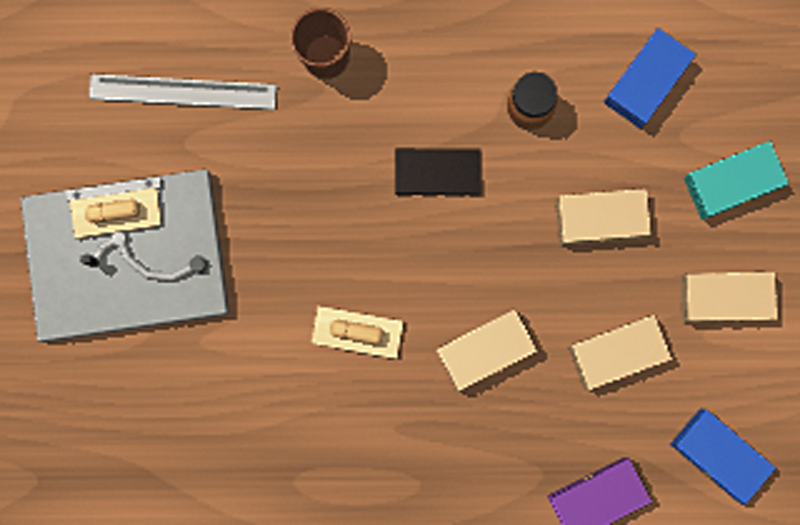

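Run:
```python
from h import *
np.set_printoptions(precision=4,suppress=True)
im=cv2.imread("pics/top0.png"); s=cv2.imread("pics/scene0.png")
print("boxes z=.036")
for b in blobs("top",im,(12,60,205),(26,125,255),.036,200,(310,160,470,270)): print(b)
print("slips z=.010")
for b in blobs("top",im,(12,60,170),(28,150,255),.010,100,(260,210,320,250)): print(b)
print("checked z=.034")
for b in blobs("top",im,(12,60,170),(28,150,255),.034,100,(170,165,225,200)): print(b)
print("stage z=.024")
for b in blobs("top",im,(20,0,110),(120,45,200),.024,1000): print(b)
print("board z=.008")
for b in blobs("top",im,(0,0,0),(180,120,75),.008,200,(300,150,350,190)): print(b)
for n in ("pot","jar"): pass
print(px2w("top",[(278,115)],.085),px2w("top",[(363,138)],.07),px2w("top",[(186,133),(260,139)],.006))
```

```text
boxes z=.036
(array([398., 241.]), array([ 0.4332, -0.2789]), 98.60960388183594, 53.141021728515625, np.float32(19.51242))
(array([344., 240.]), array([ 0.4379, -0.1276]), 98.2447738647461, 52.64043045043945, np.float32(25.753021))
(array([443., 218.]), array([ 0.4946, -0.4045]), 98.15357971191406, 50.789947509765625, np.float32(-0.72164154))
(array([391., 186.]), array([ 0.5884, -0.2643]), 98.56359100341797, 52.46018981933594, np.float32(3.9999542))
slips z=.010
checked z=.034
(array([196., 184.]), array([0.5999, 0.294 ]), 99.76766967773438, 43.67401885986328, np.float32(7.7998047))
stage z=.024
(array([198., 202.]), array([0.5517, 0.2869]), 217.2216339111328, 167.39707946777344, np.float32(7.8479614))
board z=.008
(array([325., 169.]), array([ 0.6454, -0.0768]), 100.47032928466797, 53.5661506652832, np.float32(-2.6852875))
[[0.7846 0.0529 0.085 ]] [[ 0.7192 -0.1835  0.07  ]] [[0.7574 0.3312 0.006 ]
 [0.736  0.1127 0.006 ]]
```

Run:
```python
from h import *
np.set_printoptions(precision=4,suppress=True)
im=cv2.imread("pics/top0.png"); s=cv2.imread("pics/scene0.png")
for b in blobs("top",im,(12,40,195),(30,170,255),.010,60,(260,210,320,250)): print(b)
# stage frame
c=np.array([.5517,.2869]);a=np.radians(7.85);R=np.array([[np.cos(a),-np.sin(a)],[np.sin(a),np.cos(a)]])
piv=c+R@[-.025,-.085];print("pivot",piv,w2px("top",[*piv,.035]),"seat",c+R@[.048,0])
hs=cv2.cvtColor(im,cv2.COLOR_BGR2HSV); m=(hs[...,2]<45).astype(np.uint8)
n,_,st,ce=cv2.connectedComponentsWithStats(m[195:215,175:205])
print("top dark",[(st[i,4],ce[i]+[175,195]) for i in range(1,n)])
hs2=cv2.cvtColor(s,cv2.COLOR_BGR2HSV); m2=(hs2[...,2]<50).astype(np.uint8)
n,_,st,ce=cv2.connectedComponentsWithStats(m2[205:235,425:460])
print("scene dark",[(st[i],ce[i]+[425,205]) for i in range(1,n)])
for uv in [(184.5,204),(186,204.5)]:
    p=px2w("top",uv,.066)[0,:2]; print(p,R.T@(p-c),np.linalg.norm(p-piv))
# expected post positions for arm length and slip contact
p=px2w("scene",(445,214),.066)[0,:2]; print("scene",p,R.T@(p-c),np.linalg.norm(p-piv))
```

```text
(array([292., 232.]), array([0.4605, 0.02  ]), 100.23597717285156, 43.14984130859375, np.float32(-11.024841))
pivot [0.5385 0.1993] [[228.4969 205.3301]] seat [0.5993 0.2935]
top dark [(np.int32(13), array([186.6154, 204.6154]))]
scene dark [(array([18,  9,  4,  9, 26], dtype=int32), array([444.2692, 218.1538]))]
[0.5408 0.3165] [-0.0068  0.0308] 0.11723389169840205
[0.5393 0.3123] [-0.0088  0.0268] 0.11300161975075589
scene [0.5455 0.3202] [-0.0016  0.0338] 0.12106768481334668
```

```bash
cat >> h.py <<'E'
np.set_printoptions(precision=4,suppress=True)
C=np.array([.5517,.2869]); A=7.85
def Rz(d): a=np.radians(d); return np.array([[np.cos(a),-np.sin(a)],[np.sin(a),np.cos(a)]])
def st2w(x,y): return C+Rz(A)@np.array([x,y])
PIV=st2w(-.025,-.085)
def ori(pos,jaw):
    """tool-down orientation with jaws along world angle jaw (deg); the half turn nearest to the present joints"""
    q0=np.array(robot.observe()["q"]); best=None
    for k in (90,-90):
        y=(jaw+k+180)%360-180; q=robot.ik(pos,[180,0,y])
        if q is None: continue
        d=abs(np.array(q)-q0).max()+ (100 if abs(q[5])>165 else 0)
        if best is None or d<best[0]: best=(d,[180,0,y])
    return best[1]
def over(xy,z,jaw):
    p=[xy[0],xy[1],z]; o=ori(p,jaw); robot.move_pose(p,o); return o
def st(msg=""):
    o=robot.observe(); print(msg,"t=%.1f"%o["time"],"tcp",np.array(o["tool_pos"]),"yaw %.1f"%o["tcp_rot"][2],"F",np.array(o["ft_force"]).round(1),"w %.4f"%o["gripper_width"],flush=True)
def post(phi,r=.1187): # phi deg ccw from stage y
    return PIV+r*(Rz(A+phi)@np.array([0,1.]))
def snap(n,name,box=None,s=4):
    im=robot.grab_frame(n)
    if box: crop(im,*box,s,name)
    else: cv2.imwrite("pics/"+name,im)
    return im
E
python3 - <<'E'
from h import *
p=post(-9.9); print(p, post(16))
robot.set_gripper(.044); st("grip")
over(p+Rz(A)@[-.002,0],.20,A-9.9); st("above")
snap("top","a_top.png",(140,140,320,260),4.4); snap("scene","a_scene.png",(360,150,520,270),5)
E
```

```text
[0.5428 0.3179] [0.4905 0.3078]
grip t=0.6 tcp [0.1559 0.5794 0.3039] yaw 164.9 F [-0.   0.2  0.3] w 0.0434
above t=2.3 tcp [0.5403 0.3186 0.2004] yaw 88.1 F [-0.3  1.   0. ] w 0.0442
```

View pics/a_scene.png

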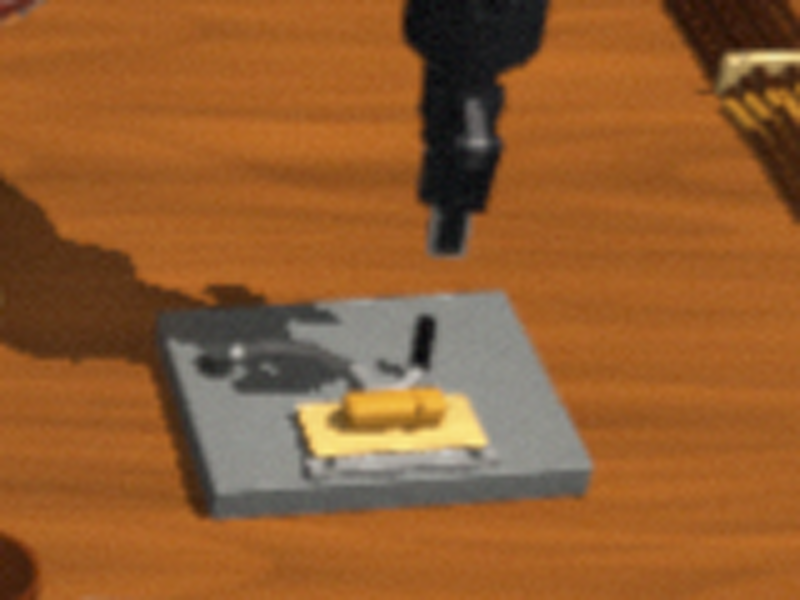

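Run:
```python
from h import *
for z in (.127,.133): print(w2px("scene",[.5403,.3186,z]))
print(w2px("scene",[*post(-9.9),.066]),w2px("scene",[*post(-9.9),.035]))
```

```text
[[446.9383 195.9472]]
[[447.2134 194.2334]]
[[444.0958 213.4283]] [[442.7598 221.7539]]
```

View pics/a_top.png

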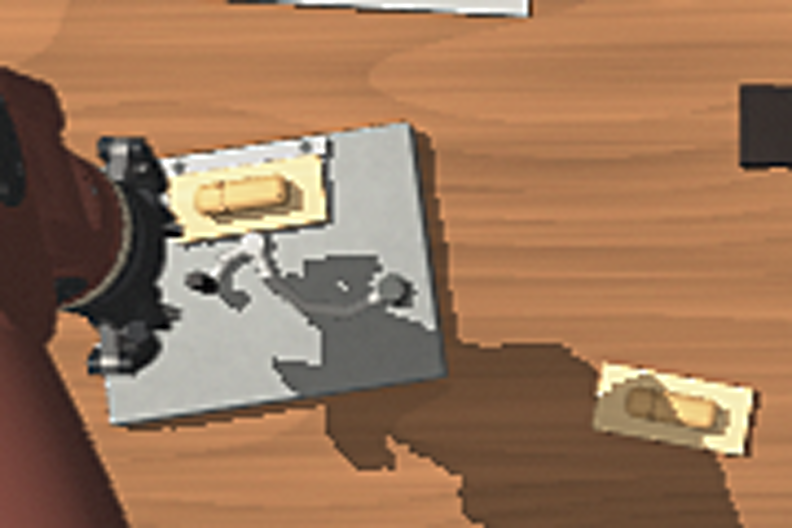

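The post (scene crop 425,335) sits under the fingers (448,250) and lines up with the projection to within about 1–2 px. I'll descend with a guard.

Run:
```python
from h import *
p=post(-9.9,.1175)+Rz(A)@[-.002,0]
g=robot.line_to([*p,.117],vel=.1,guard=8); st(f"down {g}")
if not g:
    robot.set_gripper(0.0); st("gripped"); snap("scene","b.png",(360,150,520,270),5)
```

```text
down False t=3.4 tcp [0.5412 0.3166 0.1178] yaw 87.9 F [ 0.1 -0.5 -0. ] w 0.0438
gripped t=3.8 tcp [0.5416 0.3166 0.1179] yaw 87.9 F [2.8 0.4 1.4] w 0.0095
```

View pics/b.png

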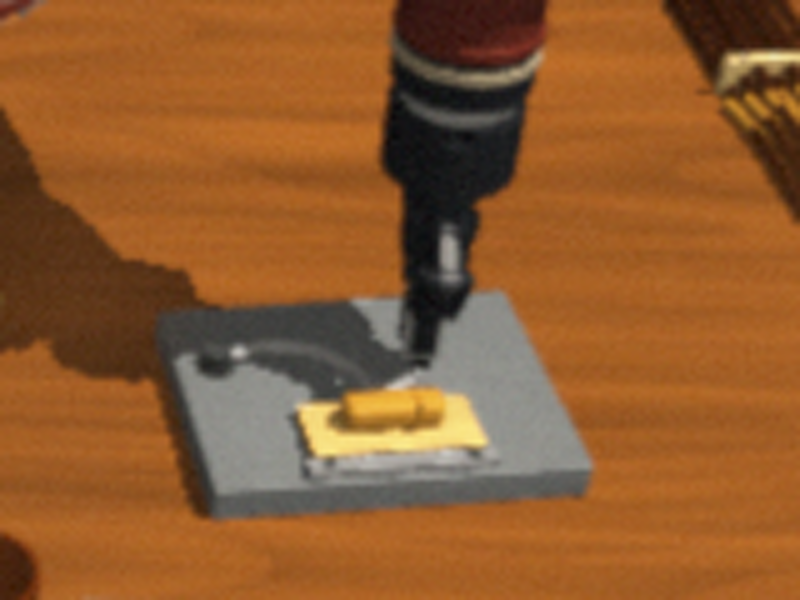

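The fingers hold the post (crop 430,320), with the width stopping at 9.5 mm. Now I'll draw it back along the arc.

Run:
```python
from h import *
d=np.array(robot.observe()["tool_pos"])[:2]-PIV; r=np.linalg.norm(d); ph=np.degrees(np.arctan2(d[1],d[0]))-90-A
print("r,phi",r,ph); yaw=robot.observe()["tcp_rot"][2]
for f in np.linspace(ph,ph+27,7)[1:]:
    p=post(f,r); robot.line_to([*p,.1178],vel=.08,rotation=[180,0,yaw+f-ph])
    F=np.array(robot.observe()["ft_force"]); print(f.round(1),F.round(1),robot.observe()["gripper_width"])
robot.set_gripper(.030); st("open"); robot.pause(.3)
p=robot.observe()["tool_pos"]
robot.line_to([p[0],p[1],.20],vel=.2); st("up"); snap("scene","c.png",(360,150,520,270),5)
```

```text
r,phi 0.11738336035734734 -9.31603552006158
-4.8 [2.3 0.7 2.1] 0.009397514477225725
-0.3 [ 0.7 -0.3  2.9] 0.009332849643812898
4.2 [ 0.4 -0.5  3.9] 0.009539012875490138
8.7 [-1.1 -0.   3.7] 0.009041313717490349
13.2 [-2.   0.1  4. ] 0.009619951449203006
17.7 [-2.8 -0.4  4.6] 0.01006902663592196
open t=5.8 tcp [0.488  0.3052 0.1174] yaw 114.9 F [-0.9 -0.   0.6] w 0.0297
up t=6.6 tcp [0.4881 0.3052 0.2001] yaw 114.9 F [-0.1  0.2 -0.1] w 0.0304
```

View pics/c.png

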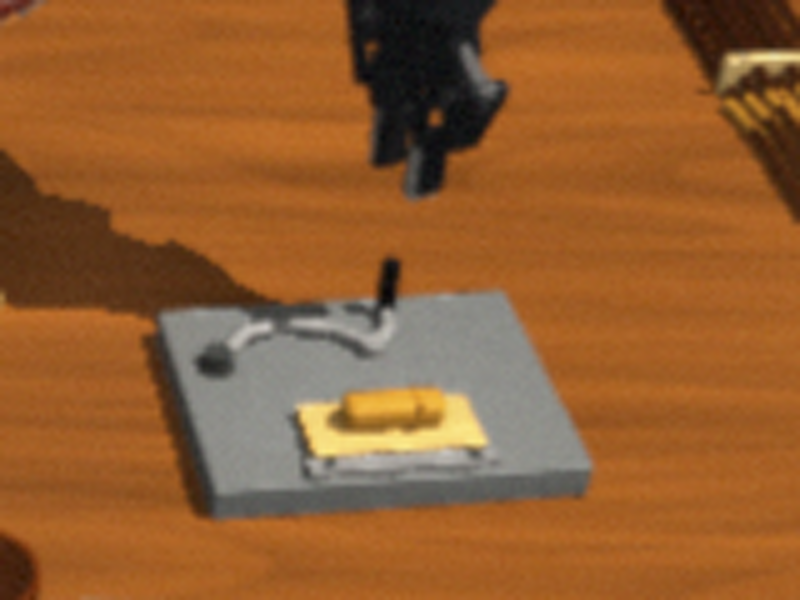

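The arm has stayed back (post at crop 388,285). The checked slip is free at (385,420). Now I'll take it out and park it on the bench.

Run:
```python
from h import *
robot.set_gripper(.044)
p=np.array([.5993,.2938]); over(p,.20,A)
g=robot.line_to([*p,.111],vel=.12,guard=8); st(f"down {g}")
robot.set_gripper(0); st("grip")
robot.line_to([*p,.19],vel=.15); st("lift")
q=np.array([.565,.07]); over(q,.16,0); st("over park"); 
g=robot.line_to([*q,.087],vel=.1,guard=4); st(f"placed {g}")
robot.set_gripper(.044); robot.line_to([*q,.18],vel=.2); st("up")
over([.45,.30],.25,A)
im=snap("top","d.png",(140,140,340,270),4)
for b in blobs("top",im,(12,40,195),(30,170,255),.010,60,(240,150,320,250)): print(b)
```

```text
down False t=8.4 tcp [0.5997 0.294  0.1121] yaw 97.9 F [ 0.4 -0.1 -0. ] w 0.0439
grip t=8.7 tcp [0.5995 0.2939 0.1124] yaw 97.9 F [-4.  -1.4  6.7] w 0.0186
lift t=9.4 tcp [0.5991 0.2937 0.1891] yaw 97.9 F [-0.8 -0.4 -1.2] w 0.0183
over park t=10.3 tcp [0.5652 0.0708 0.16  ] yaw 90.0 F [-1.5 -0.1 -0.3] w 0.0183
placed True t=11.0 tcp [0.5639 0.0706 0.0877] yaw 90.0 F [-1.6  1.5  7. ] w 0.0184
up t=12.0 tcp [0.5647 0.07   0.179 ] yaw 90.0 F [-0.9  1.3 -0.1] w 0.0443
(array([268., 234.]), array([0.4624, 0.084 ]), 230.24378967285156, 57.47419738769531, np.float32(-0.6926956))
(array([274., 197.]), array([0.5636, 0.072 ]), 98.91241455078125, 40.80624008178711, np.float32(-0.7663803))
```

View pics/d.png

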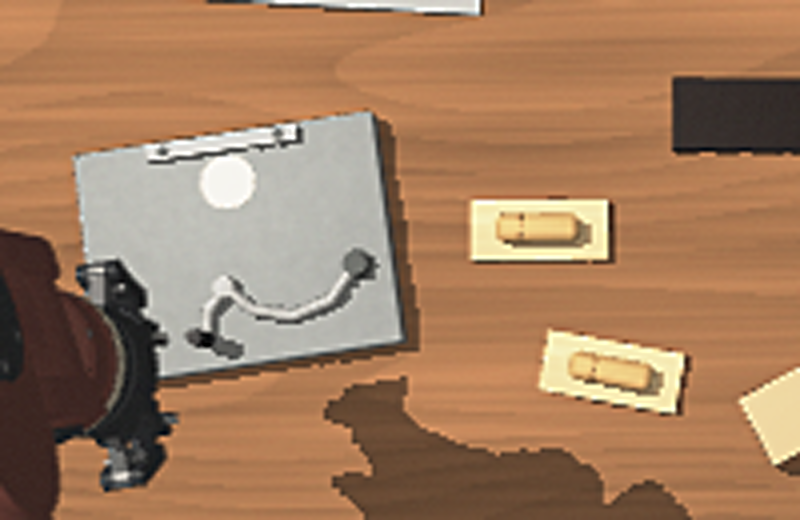

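Stage empty, arm back, window at crop (228,182), parked slip at (540,231), slip_next still at (614,370). Next: measure the window and slip_next, then grip slip_next.

Run:
```python
from h import *
im=robot.grab_frame("top")
for lo in (205,215): 
  for b in blobs("top",im,(12,40,lo),(30,150,255),.010,200,(280,220,310,250)): print(b)
hs=cv2.cvtColor(im,cv2.COLOR_BGR2HSV); m=cv2.inRange(hs,(0,0,225),(180,40,255)); m[:, :185]=0;m[:175]=0;m[198:]=0;m[:,215:]=0
M=cv2.moments(m,True); uv=(M["m10"]/M["m00"],M["m01"]/M["m00"]); w=px2w("top",uv,.024)[0]; print("window",M["m00"],uv,w, "diam mm",2000*np.sqrt(M["m00"]/np.pi)*(1.36/495)/1000)
print("stage-frame",Rz(-A)@(w[:2]-C))
```

```text
(array([292., 232.]), array([0.4604, 0.0206]), 101.30899047851562, 43.42381286621094, np.float32(-11.024841))
(array([292., 232.]), array([0.4604, 0.0197]), 99.69978332519531, 43.14984130859375, np.float32(-11.024834))
window 188.0 (195.81382978723406, 182.9840425531915) [0.6056 0.296  0.024 ] diam mm 0.04250770846843341
stage-frame [0.0547 0.0017]
```

Run:
```python
from h import *
im=robot.grab_frame("top")
hs=cv2.cvtColor(im,cv2.COLOR_BGR2HSV); m=cv2.inRange(hs,(0,0,215),(180,40,255)); m[:, :185]=0;m[:170]=0;m[198:]=0;m[:,220:]=0
for c in cv2.findContours(m,cv2.RETR_EXTERNAL,cv2.CHAIN_APPROX_NONE)[0]:
    if cv2.contourArea(c)<60: continue
    (x,y),r=cv2.minEnclosingCircle(c); w=px2w("top",(x,y),.024)[0]; print((x,y),r,w,Rz(-A)@(w[:2]-C))
n=np.array([.4604,.0203]); y=-11.0
over(n,.17,y); g=robot.line_to([*n,.088],vel=.12,guard=6); st(f"down {g}")
robot.set_gripper(0); st("grip"); robot.line_to([*n,.18],vel=.15); st("lift")
im=snap("scene","e.png",(300,100,520,270),3.6)
```

```text
(196.5, 185.0) 6.946321964263916 [0.5997 0.294  0.024 ] [0.0485 0.0005]
(196.0, 175.0) 11.401854515075684 [0.6289 0.2957 0.024 ] [ 0.0777 -0.0018]
down False t=15.2 tcp [0.4608 0.0204 0.0887] yaw 79.0 F [ 0.3 -0.   0.9] w 0.0439
grip t=15.5 tcp [0.4612 0.0201 0.0892] yaw 79.0 F [-1.1  0.9  6.9] w 0.0184
lift t=16.3 tcp [0.46   0.0204 0.1791] yaw 79.0 F [-0.4 -0.3 -1. ] w 0.0183
```

View pics/e.png

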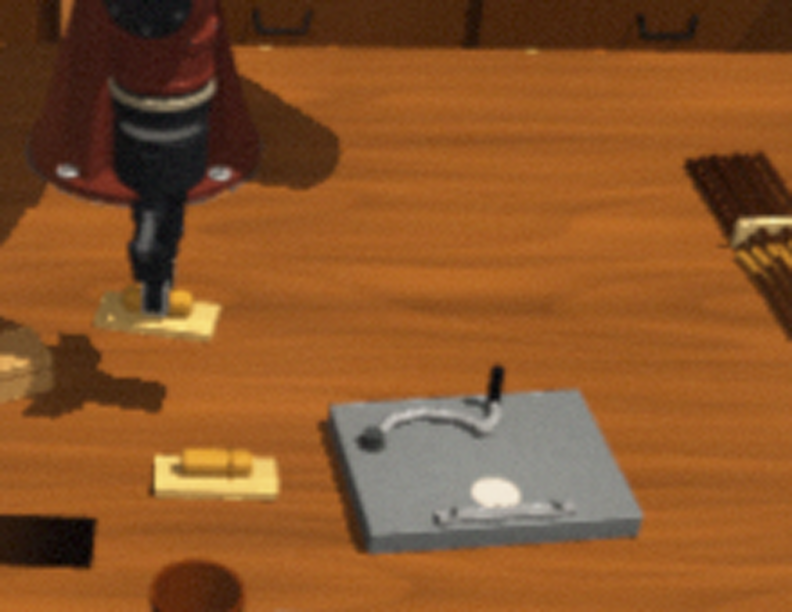

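slip_next is held level (crop 155,318). Now I'll place it 5 mm short of the edge, slide it to contact, and release it.

Run:
```python
from h import *
S=np.array([.5994,.2937]); off=lambda x,y=0:S+Rz(A)@np.array([x,y])
p=off(-.005); over(p,.18,A); st("over")
g=robot.line_to([*p,.1140],vel=.1,guard=5); st(f"low {g}")
if g:
    o=robot.observe()["tool_pos"]; robot.line_to([p[0],p[1],o[2]+.001],vel=.05)
z=robot.observe()["tool_pos"][2]
p2=off(.003); g=robot.line_to([*p2,.1138],vel=.03,guard=4); st(f"slid {g}")
print("stage-frame",Rz(-A)@(np.array(robot.observe()["tool_pos"])[:2]-C))
```

```text
over t=17.5 tcp [0.5944 0.292  0.1799] yaw 97.8 F [-0.4  0.4  0.3] w 0.0187
low True t=18.1 tcp [0.5933 0.2923 0.1133] yaw 97.8 F [-1.5 -1.   5.4] w 0.0182
slid True t=18.6 tcp [0.5999 0.2938 0.1133] yaw 97.8 F [-1.9  0.   3.7] w 0.0187
stage-frame [0.0487 0.0002]
```

Run:
```python
from h import *
robot.set_gripper(.044); st("open")
p=robot.observe()["tool_pos"]; robot.line_to([p[0],p[1],.2],vel=.2)
over([.40,.25],.28,A); st()
im=snap("top","f.png",(140,150,300,250),5); 
for b in blobs("top",im,(12,60,170),(28,150,255),.034,100,(170,165,225,200)): print(b,Rz(-A)@(b[1]-C))
snap("scene","f2.png",(360,150,520,270),5)
```

```text
open t=19.0 tcp [0.5994 0.2937 0.1126] yaw 97.8 F [-0.3  0.5  0. ] w 0.0439
 t=20.5 tcp [0.4005 0.25   0.2791] yaw 97.8 F [ 1.1 -0.2 -0.9] w 0.0442
(array([196., 185.]), array([0.5998, 0.2924]), 99.4651107788086, 43.6707649230957, np.float32(7.7955017)) [ 0.0484 -0.0011]
```

View pics/f.png

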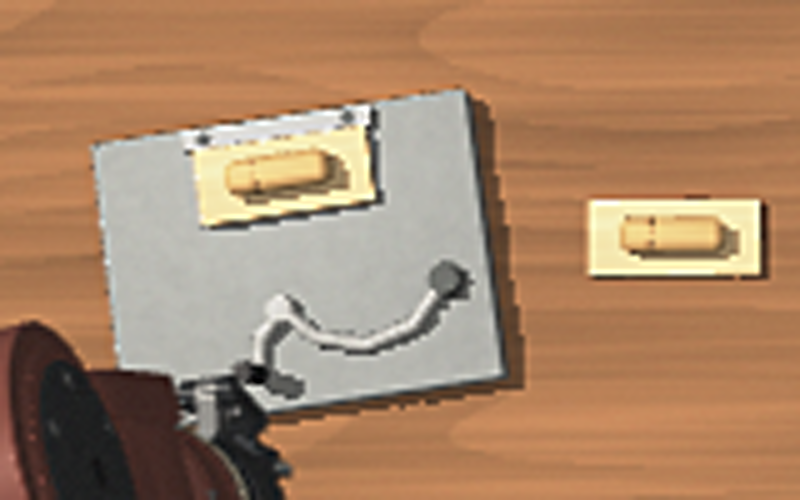

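View pics/f2.png

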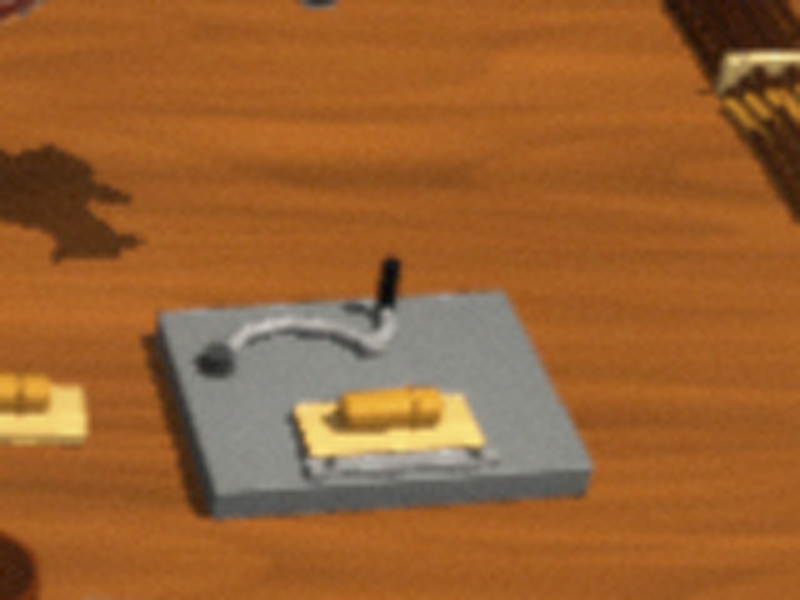

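slip_next is in place: top crop (285,175), yaw 7.80 against the stage's 7.85. It's against the bar and centred to about 1 mm, and the arm is still back. Now I'll release the arm.

Run:
```python
from h import *
r=.1175
p=post(18,r); o=over(p,.20,A+18)
g=robot.line_to([*p,.117],vel=.1,guard=8); st(f"down {g}")
robot.set_gripper(0.0); st("gripped")
yaw=o[2]
for f in np.linspace(18,-6.5,7)[1:]:
    robot.line_to([*post(f,r),.1178],vel=.08,rotation=[180,0,yaw+f-18]); print(f.round(1),np.array(robot.observe()["ft_force"]).round(1))
robot.set_gripper(.044); robot.pause(.4); st("open")
p=robot.observe()["tool_pos"]; robot.line_to([p[0],p[1],.2],vel=.2)
over([.40,.25],.28,A); st()
im=snap("top","g.png",(140,150,300,250),5); 
for b in blobs("top",im,(12,60,170),(28,150,255),.034,100,(170,165,225,200)): print(b,Rz(-A)@(b[1]-C))
snap("scene","g2.png",(360,150,520,270),5)
```

```text
down False t=22.1 tcp [0.4877 0.3052 0.1178] yaw 115.8 F [ 1.  -0.  -0.2] w 0.0441
gripped t=22.6 tcp [0.4874 0.3051 0.1177] yaw 115.9 F [-2.7 -0.6  6.5] w 0.0093
13.9 [-1.7 -0.6  2.8]
9.8 [-0.9  0.4  1.7]
5.8 [-1.1  1.   2. ]
1.7 [0.7 1.7 0.3]
-2.4 [1.  1.8 0.5]
-6.5 [ 2.9  1.5 -0.4]
open t=24.9 tcp [0.5358 0.3167 0.1178] yaw 91.4 F [-1.   0.9  1.1] w 0.0439
 t=26.2 tcp [0.4004 0.2501 0.2789] yaw 97.8 F [ 0.2  0.1 -0. ] w 0.0442
(array([196., 185.]), array([0.5999, 0.2924]), 99.45037841796875, 43.494293212890625, np.float32(7.6949463)) [ 0.0485 -0.0011]
```

View pics/g.png

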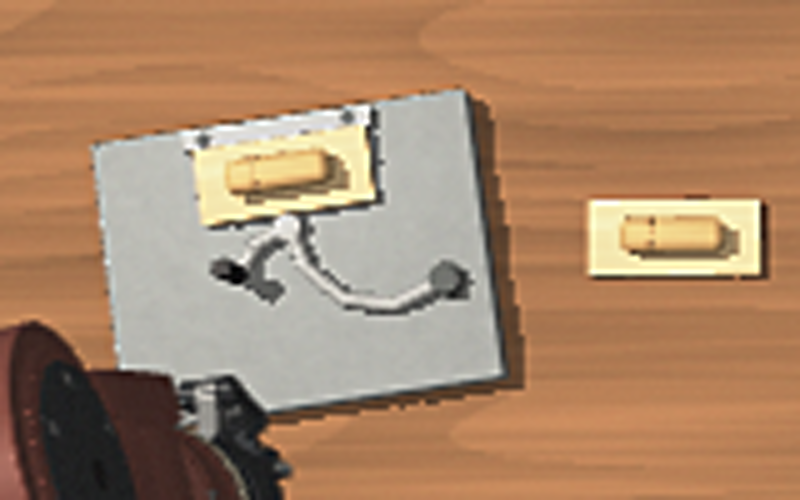

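View pics/g2.png

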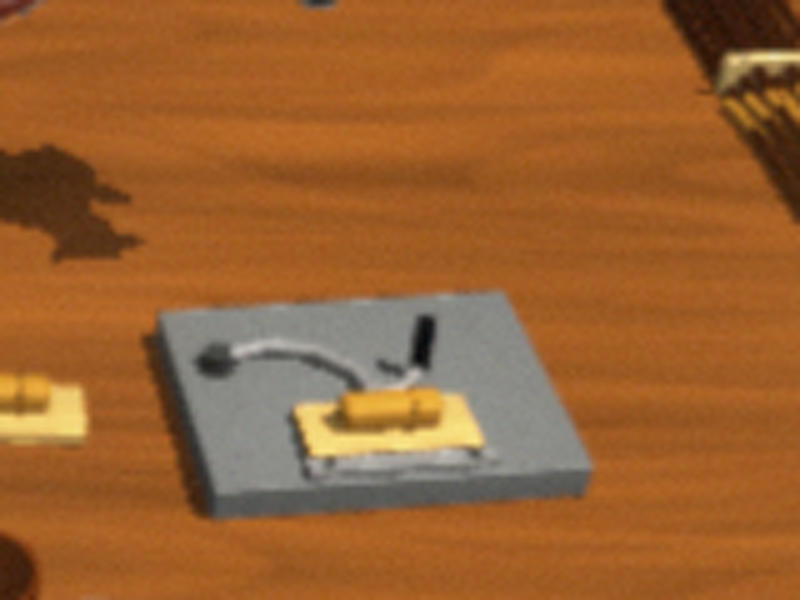

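The arm's pad now presses the slip's long side (top crop 287,222), and the slip is unmoved (stage frame 48.5, −1.1 mm). Now the boxes: refine their centres and yaws from mask moments first.

```bash
cat >> h.py <<'E'
def mom(n,im,lo,hi,z,roi,amin=100,fill=False):
    hsv=cv2.cvtColor(im,cv2.COLOR_BGR2HSV); m=cv2.inRange(hsv,np.array(lo),np.array(hi)); out=[]
    x0,y0,x1,y1=roi; k=np.zeros_like(m); k[y0:y1,x0:x1]=m[y0:y1,x0:x1]
    for c in cv2.findContours(k,cv2.RETR_EXTERNAL,cv2.CHAIN_APPROX_NONE)[0]:
        if cv2.contourArea(c)<amin: continue
        f=np.zeros_like(m); cv2.drawContours(f,[c],-1,255,-1)
        if not fill: f&=k
        v,u=np.nonzero(f); W=px2w(n,np.c_[u,v],z)[:,:2]; c0=W.mean(0); w,V=np.linalg.eigh(np.cov((W-c0).T)); e=V[:,1]
        yaw=(np.degrees(np.arctan2(e[1],e[0]))-90+90)%180-90
        out.append((np.r_[u.mean(),v.mean()].round(1),c0,np.sqrt(12*w[::-1])*1000,round(float(yaw),2)))
    return out
BX=((12,60,205),(26,125,255))
E
python3 - <<'E'
from h import *
im=robot.grab_frame("top")
for b in mom("top",im,*BX,.036,(310,160,470,270),200): print(b)
for b in mom("top",im,(0,0,0),(180,120,75),.008,(300,150,350,190),200): print("board",b)
s=robot.grab_frame("scene"); snap("top","h.png",(280,100,480,260),4)
for b in mom("scene",s,(0,0,0),(180,255,40),.008,(285,240,330,260),100): print("board scene",b)
E
```

```text
(array([398.2, 240.4]), array([ 0.4331, -0.2789]), array([98.6511, 53.0302]), 19.85)
(array([344.3, 239.5]), array([ 0.4376, -0.1279]), array([97.9069, 52.6956]), 26.34)
(array([442.3, 218.2]), array([ 0.494 , -0.4044]), array([99.0934, 52.7604]), -0.01)
(array([391.4, 185.7]), array([ 0.5882, -0.2641]), array([99.019 , 52.4904]), 4.23)
board (array([324.7, 168.5]), array([ 0.6451, -0.076 ]), array([100.0015,  53.0974]), -2.13)
board scene (array([313.8, 249.9]), array([ 0.6512, -0.0586]), array([63.8491, 54.1864]), 0.66)
```

View pics/h.png

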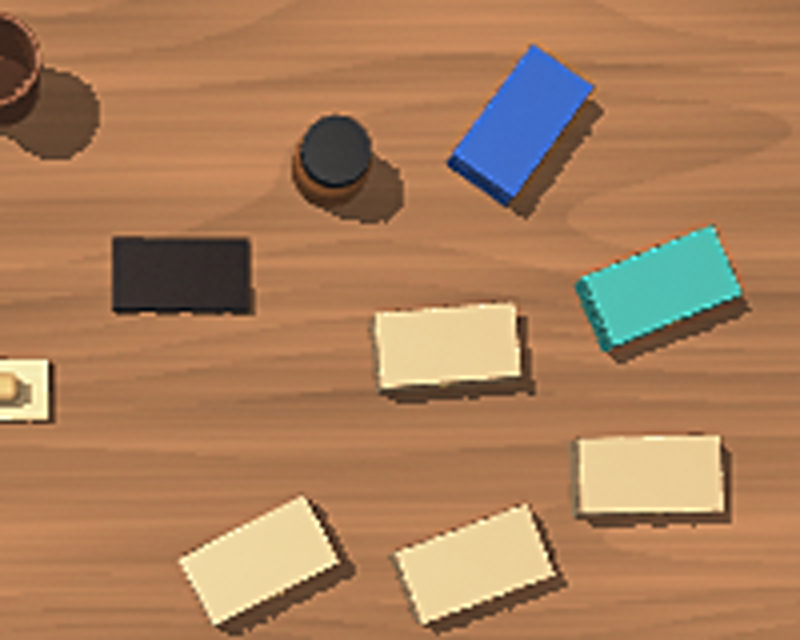

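```bash
cat >> h.py <<'E'
BRD=np.array([.6452,-.0764]); BY=-2.4
def pick(xy,yaw,z=.080,up=.20):
    robot.set_gripper(.085); over(xy,.15,yaw)
    g=robot.line_to([*xy,z],vel=.12,guard=8); st(f"down {g}")
    if g: robot.line_to([*xy,.15]); return False
    robot.set_gripper(0); st("grip"); robot.line_to([*xy,up],vel=.18); st("lift"); 
    return robot.observe()["gripper_width"]>.045
def place(xy,yaw,z,above=.06,retreat=True):
    over(xy,z+above,yaw); st("over")
    robot.line_to([*xy,z+.012],vel=.15); g=robot.line_to([*xy,z-.004],vel=.04,guard=5); st(f"placed {g}")
    robot.set_gripper(.085); st("open")
    robot.line_to([*xy,z+.08],vel=.2)
E
python3 - <<'E'
from h import *
ok=pick(np.array([.4377,-.1278]),26.0); print(ok)
if ok:
    place(BRD,BY,.088)
    over([.45,.10],.30,0); im=snap("top","i.png",(280,100,480,260),4)
    for b in mom("top",im,*BX,.044,(300,150,350,190),200): print(b)
    for b in mom("top",im,*BX,.036,(310,160,470,270),200): print(b)
    snap("scene","i2.png",(180,150,360,290),4.3)
E
```

```text
down False t=29.2 tcp [ 0.4381 -0.1278  0.0806] yaw 116.0 F [ 0.2 -1.1 -0. ] w 0.0850
grip t=29.6 tcp [ 0.4383 -0.1282  0.0811] yaw 116.0 F [0.4 0.2 6.6] w 0.0529
lift t=30.4 tcp [ 0.4373 -0.1275  0.1987] yaw 116.0 F [-0.4  0.7 -0.8] w 0.0531
True
over t=31.3 tcp [ 0.6442 -0.0765  0.1474] yaw 87.7 F [-0.1  0.4 -0.2] w 0.0529
placed True t=32.1 tcp [ 0.6461 -0.0767  0.0887] yaw 87.6 F [-1.8  0.4  5.5] w 0.0528
open t=32.5 tcp [ 0.6454 -0.0766  0.0877] yaw 87.6 F [-0.2 -0.5 -0.8] w 0.0852
(array([325.2, 165.9]), array([ 0.6464, -0.077 ]), array([98.1383, 52.8669]), -2.19)
(array([398.2, 240.5]), array([ 0.433, -0.279]), array([98.5958, 53.0304]), 19.91)
(array([442.3, 218.2]), array([ 0.4941, -0.4043]), array([98.9986, 52.6888]), 0.15)
(array([391.5, 185.7]), array([ 0.5882, -0.2643]), array([98.946 , 52.6437]), 4.44)
(array([326.1, 167.3]), array([ 0.6437, -0.0798]), array([93.52  , 45.2408]), -1.83)
```

View pics/i.png

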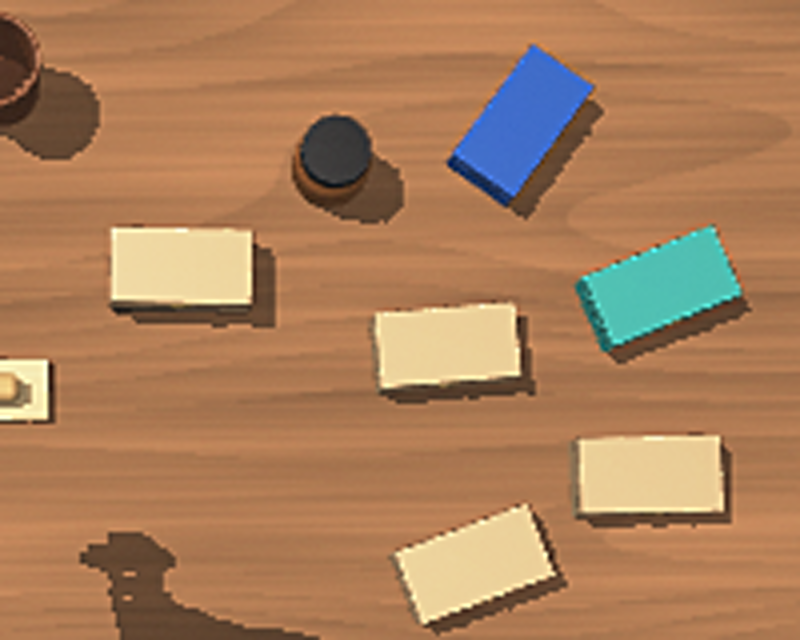

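View pics/i2.png

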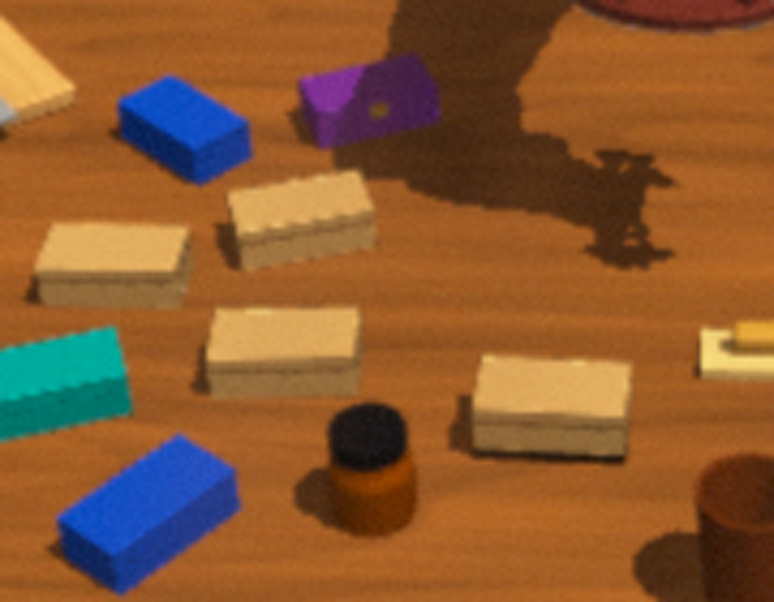

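Box 1 sits on the board (crop 181,267) within about 1 mm, yaw −2.2. On to box 2.

```bash
cat > nb.py <<'E'
import sys
from h import *
k=int(sys.argv[1]); xy=np.array([float(sys.argv[2]),float(sys.argv[3])]); yaw=float(sys.argv[4])
ok=pick(xy,yaw,up=.20+.036*k); print(ok)
if ok:
    place(BRD,BY,.0885+.036*k)
    over([.45,.10],.34,0); im=snap("top",f"j{k}.png",(280,100,480,260),4)
    for b in mom("top",im,*BX,.044+.036*k,(300,130,358,190),200): print("col",b)
    for b in mom("top",im,*BX,.036,(360,160,470,270),200): print(b)
    snap("scene",f"k{k}.png",(200,150,360,290),4)
E
python3 nb.py 1 .5883 -.2642 4.3
```

```text
down False t=36.8 tcp [ 0.5887 -0.2643  0.0808] yaw 94.3 F [ 0.9 -0.9  0.1] w 0.0846
grip t=37.2 tcp [ 0.5889 -0.2646  0.0813] yaw 94.3 F [0.4 0.3 6.1] w 0.0532
lift t=38.2 tcp [ 0.5878 -0.2639  0.2344] yaw 94.3 F [-0.5  0.1 -2.1] w 0.0530
True
over t=39.0 tcp [ 0.645  -0.0768  0.1841] yaw 87.6 F [ 0.3 -0.9 -2. ] w 0.0531
placed True t=39.9 tcp [ 0.646  -0.0767  0.1249] yaw 87.6 F [-1.4 -1.   3.8] w 0.0529
open t=40.3 tcp [ 0.6453 -0.0766  0.1238] yaw 87.6 F [-0.1 -0.4  0.8] w 0.0851
col (array([325.3, 163.5]), array([ 0.6467, -0.077 ]), array([97.577 , 52.6764]), -3.36)
(array([398.2, 240.4]), array([ 0.4331, -0.2788]), array([98.9958, 52.9127]), 19.69)
(array([442.3, 218.2]), array([ 0.4941, -0.4044]), array([99.2811, 52.7437]), -0.11)
```

```bash
ls pics
```

```text
a_scene.png
a_top.png
b.png
c.png
d.png
e.png
f.png
f2.png
g.png
g2.png
h.png
i.png
i2.png
j1.png
k1.png
s2.png
scene0.png
t1.png
t2.png
top0.png
```

View pics/k1.png

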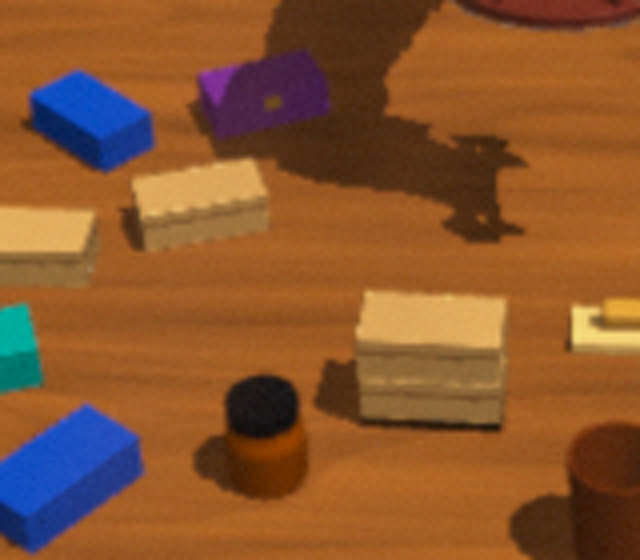

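The column of two (crop 430,360) stands square on the board. Box 3 is next.

```bash
python3 nb.py 2 .4332 -.2789 19.8
```

```text
down False t=44.6 tcp [ 0.4336 -0.279   0.0807] yaw 109.8 F [-0.1  1.1 -0. ] w 0.0849
grip t=45.0 tcp [ 0.4337 -0.2795  0.0811] yaw 109.8 F [-0.5  1.1  6.2] w 0.0535
lift t=46.2 tcp [ 0.4329 -0.2786  0.2707] yaw 109.8 F [-0.5  0.1 -1.8] w 0.0526
True
over t=47.4 tcp [ 0.6448 -0.0771  0.2204] yaw 87.6 F [ 0.7 -0.4 -1.6] w 0.0528
placed True t=48.2 tcp [ 0.6459 -0.0767  0.1608] yaw 87.6 F [-0.   0.   3.7] w 0.0531
open t=48.6 tcp [ 0.6453 -0.0765  0.1598] yaw 87.6 F [ 0.5 -0.2  0.7] w 0.0849
col (array([325.5, 161.1]), array([ 0.6466, -0.077 ]), array([98.3767, 51.9337]), -3.61)
(array([442.3, 218.2]), array([ 0.4941, -0.4045]), array([99.4286, 52.7093]), -0.15)
```

View pics/k2.png

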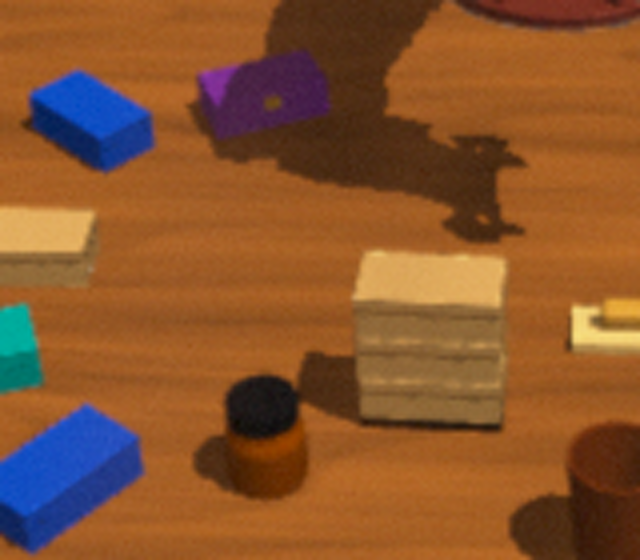

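The column of three is square (crop 430,340). The last box, at top (442,218), is next.

```bash
python3 nb.py 3 .4941 -.4044 -.05
```

```text
down False t=53.3 tcp [ 0.4944 -0.4046  0.0808] yaw 90.0 F [0.4 0.2 0.5] w 0.0851
grip t=53.7 tcp [ 0.4946 -0.405   0.0813] yaw 89.9 F [0.2 0.  6.8] w 0.0530
lift t=55.1 tcp [ 0.4939 -0.4041  0.3067] yaw 89.9 F [-0.2  0.5 -2.3] w 0.0529
True
over t=56.4 tcp [ 0.6451 -0.0776  0.2567] yaw 87.5 F [ 0.5  0.3 -1.3] w 0.0530
placed True t=57.3 tcp [ 0.6459 -0.0767  0.1969] yaw 87.6 F [ 0.6 -0.5  4.3] w 0.0526
open t=57.7 tcp [ 0.6453 -0.0766  0.1958] yaw 87.6 F [-0.6 -0.2  0.4] w 0.0849
col (array([325.7, 158.5]), array([ 0.6467, -0.0771]), array([99.1353, 52.1124]), -2.16)
```

View pics/k3.png

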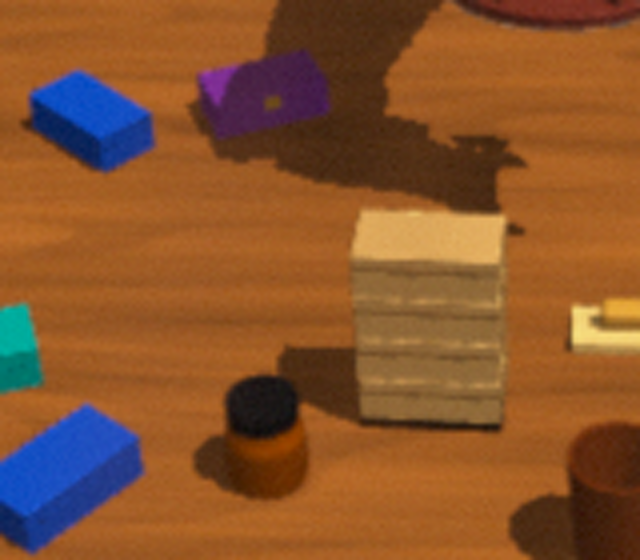

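View pics/j3.png

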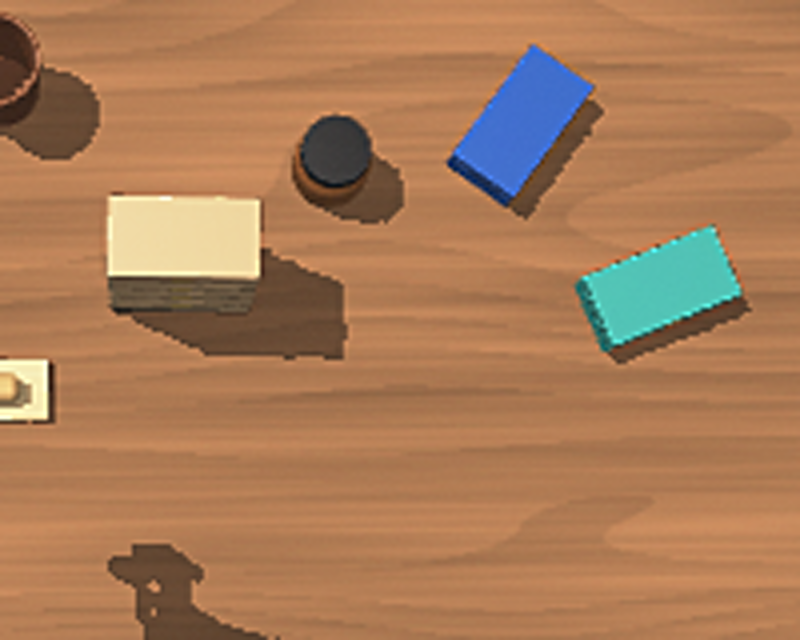

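The column of four is straight (scene crop 430,310). Now I'll re-measure the parked slip and lay it on top.

Run:
```python
from h import *
robot.set_gripper(.044)
im=robot.grab_frame("top")
r=mom("top",im,(12,40,195),(30,170,255),.010,(250,180,300,215),100,True); print(r)
_,c,d,y=r[0]; assert abs(c-[.564,.071]).max()<.005, c
over(c,.17,y); g=robot.line_to([*c,.0885],vel=.12,guard=6); st(f"down {g}")
robot.set_gripper(0); st("grip"); robot.line_to([*c,.31],vel=.18); st("lift")
t=np.array([.6453,-.0766]); over(t,.29,BY); st("over")
robot.line_to([*t,.250],vel=.12); snap("scene","l.png",(260,120,380,270),4)
```

```text
[(array([274.2, 197. ]), array([0.5636, 0.0715]), array([100.775 ,  42.5323]), -0.96)]
down False t=61.6 tcp [0.5641 0.0714 0.0895] yaw 89.0 F [0.5 0.3 0.6] w 0.0439
grip t=62.0 tcp [0.5644 0.0714 0.0898] yaw 89.0 F [-1.1  0.8  4.7] w 0.0182
lift t=63.3 tcp [0.5632 0.0715 0.3088] yaw 89.0 F [-0.2  0.7  0.5] w 0.0185
over t=64.0 tcp [ 0.6451 -0.0768  0.2892] yaw 87.6 F [0.  0.3 0. ] w 0.0183
```

View pics/l.png

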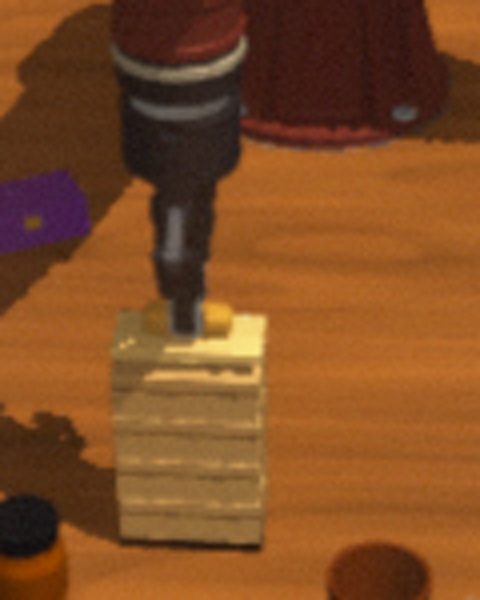

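The slip hovers just above the column top, aligned with it (crop 190,335). I'll lower it and release.

Run:
```python
from h import *
t=np.array([.6453,-.0766])
g=robot.line_to([*t,.237],vel=.03,guard=4); st(f"placed {g}")
robot.set_gripper(.036); st("open"); robot.line_to([*t,.34],vel=.15)
over([.45,.10],.36,0); robot.pause(.5); st()
im=snap("top","m.png",(140,110,360,260),3.6); snap("scene","m2.png",(230,130,490,300),3)
print("slip",mom("top",im,(12,40,195),(30,170,255),.162,(300,130,358,190),60,True))
for b in blobs("top",im,(12,60,170),(28,150,255),.034,100,(170,165,225,200)): print("next",b,Rz(-A)@(b[1]-C))
```

```text
placed True t=65.0 tcp [ 0.6459 -0.0767  0.2418] yaw 87.6 F [-0.2  0.6  5.6] w 0.0184
open t=65.3 tcp [ 0.6453 -0.0765  0.2406] yaw 87.6 F [ 0.8 -0.4 -0.4] w 0.0360
 t=67.6 tcp [0.4501 0.0999 0.36  ] yaw 90.0 F [0.  0.7 0.3] w 0.0356
slip [(array([326.8, 152.3]), array([ 0.6612, -0.0802]), array([110.2246,  78.4814]), 4.21)]
next (array([198., 180.]), array([0.6091, 0.291 ]), 94.232177734375, 25.8250789642334, np.float32(7.389389)) [ 0.0574 -0.0038]
```

View pics/m.png

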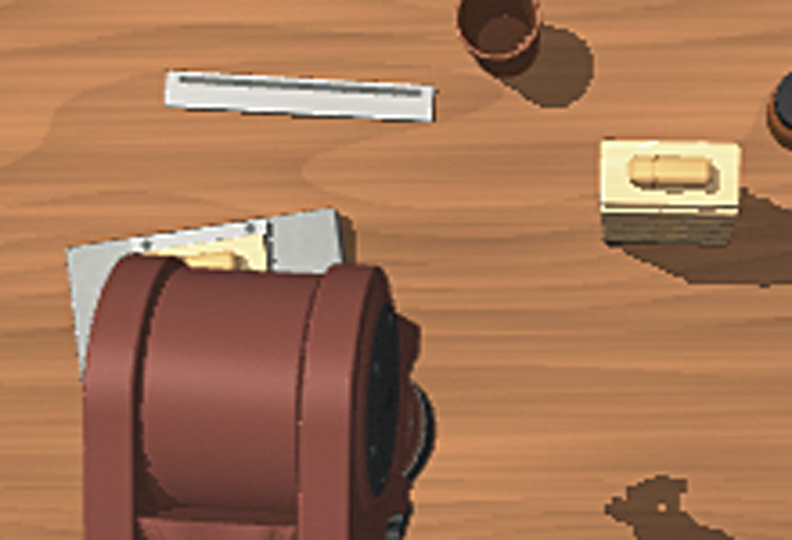

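View pics/m2.png

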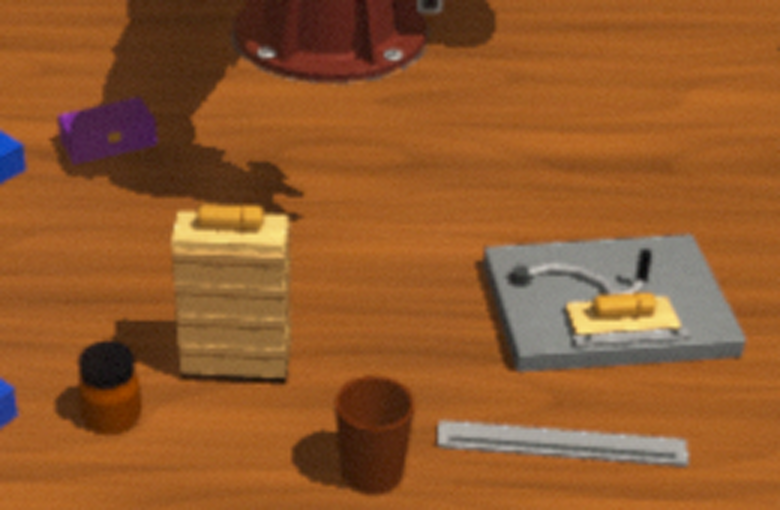

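Slip lies on the column (top crop 670,172), and scene shows slip_next clipped (625,310). The arm hides the stage from the top camera, so I'll move it aside and check once more.

Run:
```python
from h import *
over([.38,-.25],.36,0); robot.pause(.3)
im=robot.grab_frame("top"); st()
a=cv2.resize(im[130:190,295:360],None,fx=6,fy=6,interpolation=cv2.INTER_CUBIC); b=cv2.resize(im[165:245,155:245],None,fx=4.5,fy=4.5,interpolation=cv2.INTER_CUBIC)[:360]
cv2.imwrite("pics/n.png",np.hstack([a,b]))
for lo in (238,243,248): print("slip",lo,mom("top",im,(12,40,lo),(35,170,255),.162,(300,130,358,190),60,True))
h=cv2.cvtColor(im,cv2.COLOR_BGR2HSV); print(h[146:170,320].tolist())
for q in blobs("top",im,(12,60,170),(28,150,255),.034,100,(170,165,225,200)): print("next",q,Rz(-A)@(q[1]-C))
tp=px2w("top",[(186.6,204.6)],.066)
```

```text
t=69.4 tcp [ 0.3803 -0.2496  0.36  ] yaw 90.0 F [ 0.1 -0.6  0.3] w 0.0361
slip 238 [(array([325.8, 157.6]), array([ 0.6472, -0.0773]), array([98.4068, 44.2994]), -3.9)]
slip 243 [(array([325.8, 157.6]), array([ 0.6472, -0.0773]), array([98.524 , 44.1409]), -3.97)]
slip 248 [(array([331.3, 162.3]), array([ 0.6345, -0.0915]), array([93.4976, 35.4856]), 10.55)]
[[12, 136, 190], [12, 140, 184], [12, 156, 176], [25, 31, 252], [30, 20, 249], [25, 67, 247], [27, 63, 249], [20, 106, 229], [17, 129, 222], [21, 114, 241], [20, 111, 239], [21, 108, 241], [21, 106, 246], [16, 126, 226], [16, 130, 167], [17, 115, 95], [17, 99, 142], [26, 68, 255], [24, 75, 249], [25, 70, 252], [18, 101, 219], [15, 100, 110], [30, 56, 255], [16, 105, 107]]
```

View pics/n.png

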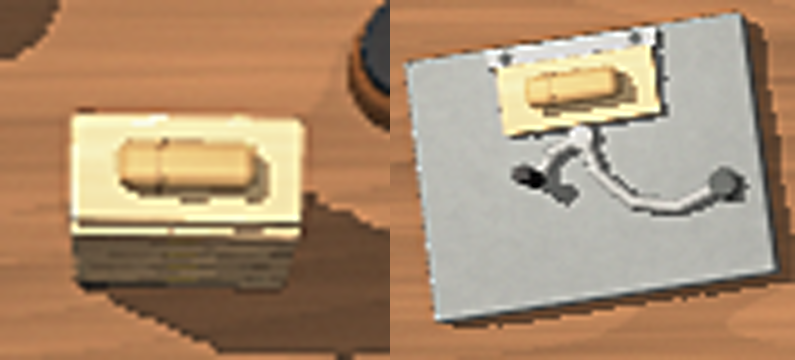

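The picture shows the checked slip centred on the top box (left half, 187,170). slip_next is held between the bar and the pad (right half, 580,90). Handing in.

Run:
```python
from h import *
print(robot.job_done()); st()
```

```text
the job is handed in; nothing more can be done
None
the job is handed in; nothing more can be done
```

The job is done and handed in at about 69 s on the robot clock, against the limit of 208 s.

**What I did:**
- I drew the clip arm back by its post until it stayed. I took out the checked slip and parked it on the bench.
- I set slip_next over the window, slid it until it touched the fixed edge, and only then let the arm spring onto it.
- I stacked all four boxes on the dark board and laid the checked slip on the top box.

**Last checks:**
- **slip_next:** just after the arm sprang back, it lay 0.5 mm from the nominal seat across and about 1 mm off centre along its length. Its yaw was 7.7°, against 7.85° for the stage. I left the 1 mm as it was.
- **Column:** the box centres agree within 0.3 mm by camera. Against the board they read about 1.5 mm off in x, which is within the camera calibration. Box yaw readings scattered from −2.2° to −3.6°, against −2.1° to −2.7° for the board, though every box was placed at the same commanded yaw.
- **Checked slip:** it lies within about 0.5 mm of the top box's centre.
- **Pot, jar and rule:** I did not touch them.

**Checks that failed:** my last two automatic measurements of slip_next were no use. The arm hid the slip in the first, and the colour mask found nothing in the second. The final check of that slip was therefore by eye, and the picture shows it unmoved and clipped against the bar. I saw no slackening of the grip and no knock to slip_next.

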